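Start the forge blower on low with the blast gate shut, then open the gate

ROBOT

A 6-joint arm with a two-finger parallel gripper is mounted at the origin on the work surface. World frame = base frame: x ahead of the robot, y to its left, z up, the work surface at z = 0. Lengths are in m, angles in rad, forces in N, time in s.
With the tool pointing down it reaches from about 0.325 to 0.775 m from the base axis. Payload 9.3 kg.
Tool frame: the origin (TCP) lies at the very end of the fingers, on their centre line; the grasp point (between the pads) lies 19 mm behind it (ctrl.hold_point_z is the distance from the TCP to the grasp point, in m); z points along the fingers, y is the line along which they close (so a half turn about z gives the same grasp; the last joint's range is limited). The gripper opens to 85 mm and grips with 20 to 120 N. Pads are 22 mm wide; open, the fingers measure 114 mm over their backs; the gripper's body (76 mm by 85 mm) begins 54 mm behind the grasp point. The pads swing forward as they close: fully open they stand 13 mm farther back than shut.
Start: joints at [0.967, 0.259, 0.021, 1.334, 0, 1.418], TCP at [0.24, 0.495, 0.231] pointing down, gripper open.
Joint ranges: [-3.04, 3.04], [-0.91, 1.82], [-1.04, 1.36], [-1.92, 1.95], [-1.52, 1.45], [-3.14, 3.14]. Speed limits (rad/s): [2.22, 2.22, 2.79, 3.14, 3.14, 3.14].

INTERFACE

Orientations are given as [roll, pitch, yaw] about the fixed x, y, z axes, in that order (R = Rz(yaw) Ry(pitch) Rx(roll)).
In Python, from bench import ctrl, get_image, order gives the robot as it stands. The module is installed in compiled form; this text tells all that it offers.
- The arm moves only by the tool drive_tool, never from a script. Its argument "increments" is a list of rows, each a list of 5 numbers: the shift along the tool's x, y, z in m, then the turn about the tool's z in degrees, then the finger opening in m, from 0 to 0.0854. A call has 1 to 8 rows; each row shifts and turns the commanded pose from where the row before left it, along the tool's axes as they then stand; what a row does not reach is not made up. A row lasts 1/8 s, in which the tool goes at most 62.5 mm and 10.7 degrees, less where a joint would pass 70% of its speed; a pose out of reach is approached as far as the arm can. A call is refused whole if a number of a shift passes 0.0625 or a number of a turn 10.7, either way. A call with a gripper value outside its range is refused whole. The fingers move at their own pace and stop on an object; "squeeze" is the grip in N (left out, the last holds). Time passes only in rows, so rows that do not move let the fingers close. It gives the time, the measured TCP pose, the force, the opening and the grip force at its end, in the units of the state.
- ctrl.get_obs(): the state, without advancing time (a new reading comes with each control period).
- get_image(name): name is "scene" or "top"; returns a dict with "pixels" (420x560x3 uint8, red, green, blue), "fx", "fy", "cx", "cy" (pixels), "view" (4x4, takes a point from world to camera coordinates). Camera axes: x right, y up, looking along -z (the intrinsics and any distortion apply to the point x, -y, -z); pixel columns grow to the right and rows downward; lengths in m; the calibration is good to about 2 mm. A picture is of the moment at which its call begins. There is no depth.
- order.close_job(): hands the job in; it is judged then, once.
The state is a dict: "t": time; "joint_positions": joint angles; "joint_velocities": joint speeds; "joint_torque": joint torques, N m; "tcp_pos": TCP position; "ee_rot": TCP orientation; "ft_force": force on the tool from outside, world axes, zero at the start; "moment": the same for the moment, N m; "finger_gap": opening from 0.0 (shut) to 1.0 (fully open); "grasp_force": force on a finger pad.
Only numpy, scipy, OpenCV 4.12 (cv2) and the standard library are available. Lean on these libraries where they do the work, as an engineer would, in place of code of your own. Each camera call takes 0.05 s, during which the arm holds its last target. There are 200 camera calls.

TASK

Start the blast for the forge without blowing ash about: push the slide of the blast gate fully down so the air pipe is shut, then turn the blower switch clockwise one click, from off to low and not on to high. Once it sits in low, draw the gate slide fully up to let the air through, let go, and leave the tin, billet, hammer and tongs where they lie.

Things in the scene. Friction and masses are not known exactly. Their poses are not given: they have to be found in the camera images.
- knob_grip (a point): Grip point of the blower switch's black bar knob: bar 70 mm long, 16 wide, 36 high on a 62 mm disc, on the flat top of the grey switch box, turning about a vertical axis. The point is on the axis, 13 mm below the bar's top, 23 above the disc, 96 above the slab. x axis: along the bar to its pointed end (white line); z up; it turns with the knob. Pinch the 16 mm width from above.
- knob (a joint): Knob angle (rad), growing clockwise from above: 0 off (starts here, pointer at dot), 1.047 low (one stroke), 2.094 high (two strokes, end stop). A detent holds each place. Leaving off, resistance peaks at 0.3 N m near 0.26 rad; past 0.52 rad it clicks over and pulls itself into low; let go sooner it springs back. Leaving low for high is alike, clicking over at 1.57 rad.
- switch_box: Grey switch box fixed to the slab, 104 x 134 x 62 mm high (with the aluminium dial 64); origin under its centre, below the knob's axis. Its x axis points where the knob's pointer stands in low; off is 60 degrees anticlockwise of that, high 60 degrees clockwise. A conduit leaves its +x side.
- gate_grip (a point): Middle of the dark steel grip bar on top of the blast-gate slide: bar 88 mm long (along x, across the air pipe), 14 mm thick (along y, the pipe's direction), 28 mm high, z up. It tops a steel plate that slides straight up and down in the aluminium gate housing. 161 mm above the slab when shut, 225 mm when fully open. Pinch the 14 mm thickness from above.
- gate (a joint): Height of the blast-gate slide (m): 0 = pushed fully down onto its stop, gate shut; 0.064 = drawn fully up to its stop, gate fully open. It starts part open. A leaf spring drags on it with about 6 N, so it stays where it is left.
- air_line: Fixed air line, origin on the slab under the gate. The 64 mm pipe runs along y, 65 mm up. At the origin: gate housing, 146 mm wide over its feet (x), 44 through (y, with flanges), 117 high. From y = -110 to -315 mm: grey blower, 220 mm high, reaching 55 mm to -x and 165 to +x (motor). From y = 250 to 660 mm: fire of coke and firebricks, up to 125 mm high, 200 mm to either side.
- flux_tin: Bystander: upright steel tin, 80 mm across, 95 mm high, origin at the centre of its underside.
- billet: Bystander: dark steel billet, 35 x 110 x 35 mm, lying along its y axis, origin at the centre of its underside.
- hammer: Bystander: forging hammer with wooden handle, 300 mm long along its x axis, head at +x, lying on the slab, up to 30 mm high; origin at half its length, on the slab.
- tongs: Bystander: dark iron tongs, 340 mm long along their x axis, 70 mm wide at the handles (-x), lying flat, 17 mm high; origin on the slab, 20 mm behind the rivet.
Things that resemble listed ones, but are neither listed nor needed, are in the scene too. Of the things that look like the switch_box, the smaller one is meant.

How it is judged:
By the outcome, as a careful person would: the job done as asked, in the order asked, and still so for the second after the job is handed in, with the robot touching nothing.
It also fails if it takes over 59 s, if anything falls off the work surface, if the arm or the gripper's body presses on something with over 40 N, if the wrist force passes 120 N, or if a joint passes its speed limit or range.

## Working session

There is one attempt and no reset: what is moved stays moved. The work goes in short steps, Python scripts to look and compute and a tool call to move; the robot and the scene stay as the last step left them, time stands still between calls to the robot, and variables do not carry over. Pictures are saved under pics/ and viewed, at most 10 in all, crops included, and the job is handed in when it is done.

Besides the shell and the picture viewer there is one more tool, called after "Request:" as name(argument=value, ...), one argument or row to a line, values as JSON. drive_tool: Moves the arm, as the interface text tells. Its arguments: {"type":"object","properties":{"increments":{"type":"array","items":{"type":"array","items":{"type":"number"}}},"squeeze":{"type":"number"}},"required":["increments"]}

```bash
mkdir -p pics
cat > h.py <<'E'
import numpy as np, cv2
from bench import ctrl, get_image, order
def snap(n, f, crop=None, s=1):
    d=get_image(n); im=d["pixels"][:,:,::-1]
    if crop: a,b,c,e=crop; im=im[b:e,a:c]
    cv2.imwrite("pics/"+f,cv2.resize(im,None,fx=s,fy=s,interpolation=cv2.INTER_CUBIC)); return d
def ray(d,u,v,z):
    V=np.array(d["view"]); R=V[:3,:3]; t=V[:3,3]
    o=-R.T@t; w=R.T@np.array([(u-d["cx"])/d["fx"],-(v-d["cy"])/d["fy"],-1])
    return o+w*(z-o[2])/w[2]
def proj(d,p):
    V=np.array(d["view"]); c=V[:3,:3]@np.array(p)+V[:3,3]
    return d["cx"]+d["fx"]*c[0]/-c[2], d["cy"]-d["fy"]*c[1]/-c[2]
E
python3 - <<'E'
from h import *
a=snap("scene","s0.png",s=1.4);b=snap("top","t0.png",s=1.4)
for d in(a,b): print(d.keys(),d["fx"],d["fy"],d["cx"],d["cy"],np.array(d["view"]).round(3))
print(ctrl.get_obs(),ctrl.hold_point_z)
E
```

```text
dict_keys(['pixels', 'fx', 'fy', 'cx', 'cy', 'view']) 386.08906201639104 386.08906201639104 273.8318994464141 208.75481393788922 [[-0.543  0.84   0.002  0.321]
 [-0.624 -0.405  0.668  0.197]
 [ 0.562  0.361  0.744 -1.402]
 [ 0.     0.     0.     1.   ]]
dict_keys(['pixels', 'fx', 'fy', 'cx', 'cy', 'view']) 451.7826607436357 451.7826607436357 281.48736167428575 211.8217322491185 [[-0.02  -1.    -0.009 -0.044]
 [ 0.988 -0.021  0.155 -0.484]
 [-0.156 -0.005  0.988 -1.444]
 [ 0.     0.     0.     1.   ]]
{'t': 0.1, 'joint_positions': array([ 9.67382253e-01,  2.59147368e-01,  2.08735230e-02,  1.33368630e+00,
       -1.23604338e-05,  1.41821035e+00]), 'joint_velocities': array([-0.00047895, -0.00213544,  0.00410228, -0.00019426,  0.00074136,
        0.00092361]), 'joint_torque': array([ 4.58114708e-03, -5.56693339e+01,  3.45071232e+01,  1.16117360e-02,
       -2.12131208e-04,  5.66551520e-06]), 'tcp_pos': array([0.23951021, 0.49485658, 0.2307345 ]), 'ee_rot': array([-3.14044048e+00, -1.64677283e-04,  2.69076447e+00]), 'ft_force': array([-1.00221419,  0.35608831,  0.49412487]), 'moment': array([-0.00943595, -0.03292459, -0.04154928]), 'grasp_force': 0.0, 'finger_gap': 0.99713418710186} 0.0187
```

View pics/s0.png

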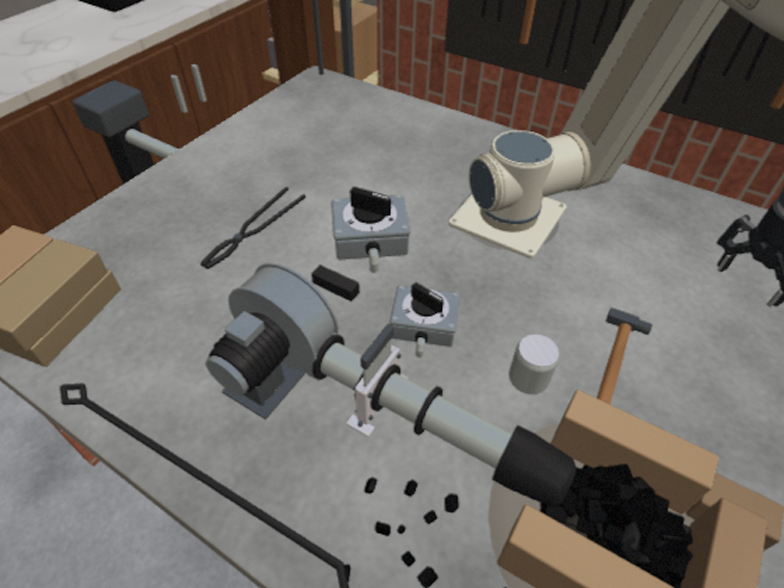

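View pics/t0.png

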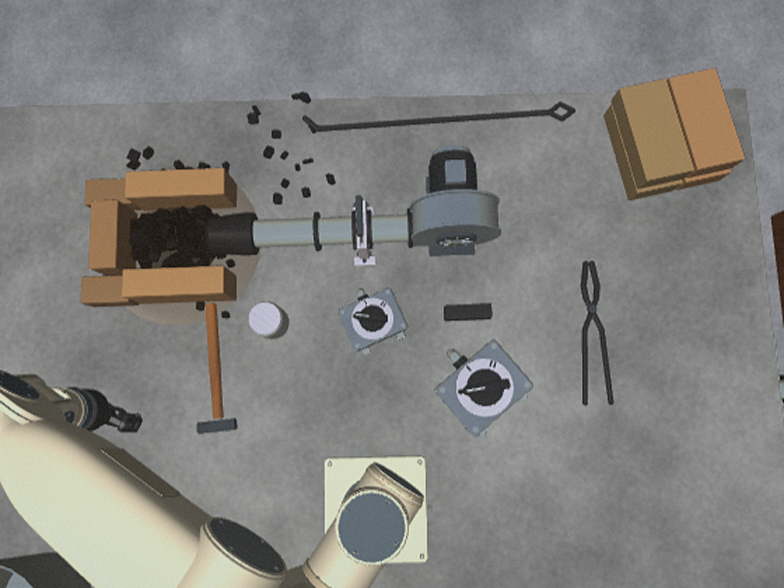

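The top view shows the small switch box at about (373,318) and the gate grip at about (361,215). In the scene view they are at (427,310) and (377,345). I'll enlarge both.

Run:
```python
from h import *
snap("top","t1.png",(225,130,305,260),4.6);snap("scene","s1.png",(240,190,340,315),4.6)
```

```text
(no output)
```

View pics/t1.png

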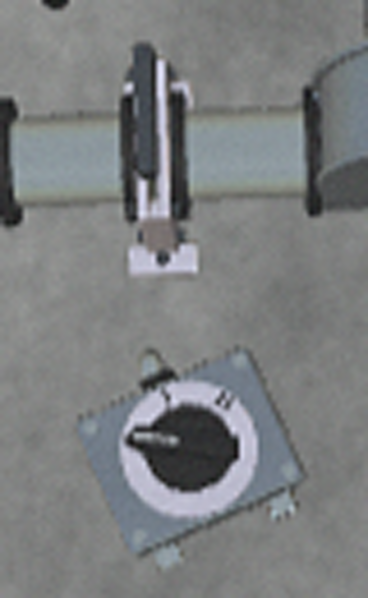

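View pics/s1.png

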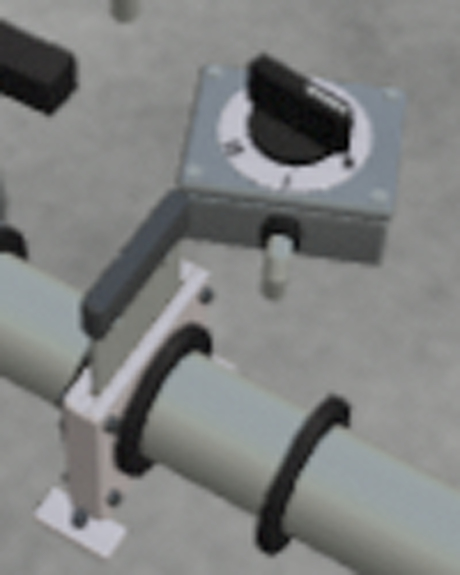

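The top crop shows the box corners at (240,347), (303,478), (138,553), (78,418), the dial centre at (190,449), and the knob pointer at (125,438). The gate bar runs from (145,43) to (145,178) there, and from (95,297) to (180,195) in the scene crop. The slide is part open.

Run:
```python
from h import *
from scipy.optimize import least_squares
a=get_image("scene");b=get_image("top")
T=lambda u,v:(225+u/4.6,130+v/4.6); S=lambda u,v:(240+u/4.6,190+v/4.6)
C=[ray(b,*T(*p),.062)[:2] for p in((240,347),(303,478),(138,553),(78,418))]
c=np.mean(C,0);print("box",c,"dial",ray(b,*T(190,449),.064), ray(a,*S(295,132),.064))
x=(C[0]-C[1]+C[3]-C[2]);print("boxx deg",np.degrees(np.arctan2(x[1],x[0])), [np.linalg.norm(C[i]-C[i-1]) for i in range(4)])
y=C[3]-C[0]+C[2]-C[1];print("from y",np.degrees(np.arctan2(y[1],y[0]))-90)
t=ray(b,*T(125,438),.105);print("ptr",np.degrees(np.arctan2(*(t[:2]-c)[::-1])))
for n,pt,ps in(("far",(145,43),(95,297)),("near",(145,178),(180,195)),("mid",(145,110),(138,245))):
    r=least_squares(lambda p:np.r_[np.array(proj(b,p))-T(*pt),np.array(proj(a,p))-S(*ps)],[.6,0,.2]);print(n,r.x,r.fun)
# pipe direction from top: centreline
for u,v in((15,163),(300,153)):print("pipe",ray(b,*T(u,v),.065))
```

```text
box [ 0.429555  -0.0042864] dial [ 0.42900516 -0.00450945  0.064     ] [4.30384421e-01 3.66521165e-04 6.40000000e-02]
boxx deg 23.76583864373892 [np.float64(0.1238619063940945), np.float64(0.10241886999464657), np.float64(0.12563187039511844), np.float64(0.10360892512914319)]
from y 23.040221634567928
ptr 86.11481907435875
far [0.67835929 0.01874768 0.19592239] [-1.04132822  0.59923843 -0.89313849 -0.11522725]
near [0.59299311 0.01684441 0.18391722] [ 0.17347318 -0.09341361  0.15640291  0.01914165]
mid [0.63615315 0.01763534 0.18978799] [-0.37969497  0.21135902 -0.33393846 -0.0419656 ]
pipe [0.63644552 0.11697084 0.065     ]
pipe [ 0.63921824 -0.08597471  0.065     ]
```

Request:
drive_tool(
  increments=[
    [0,0,-0.015,-9,0.05],
    [0,0,-0.015,-9,0.05],
    [0,0,0,-8.8,0.05],
    [-0.033,-0.04,0,0,0.05],
    [-0.033,-0.04,0,0,0.05],
    [-0.033,-0.04,0,0,0.05],
    [-0.033,-0.04,0,0,0.05],
    [-0.033,-0.04,0,0,0.05],
  ],
)

```text
t: 1.3
tcp_pos: [0.4089, 0.2965, 0.2614]
ee_rot: [3.141, 0.0, -3.125]
ft_force: [-0.1, -0.5, -0.9]
finger_gap: 0.587
grasp_force: 0.0
```

Request:
drive_tool(
  increments=[
    [-0.033,-0.04,0,0,0.05],
    [-0.033,-0.04,0,0,0.05],
    [-0.033,-0.04,0,0,0.05],
    [-0.033,-0.04,0,0,0.05],
    [-0.033,-0.04,0,0,0.05],
    [-0.033,-0.035,0,0,0.05],
    [0,0,0,0,0.05],
    [0,0,0,0,0.05],
  ],
)

```text
t: 2.3
tcp_pos: [0.6097, 0.0663, 0.261]
ee_rot: [3.141, -0.001, -3.125]
ft_force: [0.0, 0.5, 0.6]
finger_gap: 0.585
grasp_force: 0.0
```

Request:
drive_tool(
  increments=[
    [-0.013,-0.025,0,0,0.05],
    [-0.013,-0.0245,0,0,0.05],
    [0,0,0.03,0,0.05],
    [0,0,0,0,0.05],
    [0,0,0,0,0.05],
  ],
)

```text
t: 2.92
tcp_pos: [0.6369, 0.0174, 0.2323]
ee_rot: [-3.142, 0.001, -3.124]
ft_force: [-0.1, -0.9, 1.1]
finger_gap: 0.584
grasp_force: 0.0
```

Run:
```python
from h import *
a=snap("scene","s2.png",(220,180,340,310),3);b=snap("top","t2.png",(215,120,315,270),3)
i=cv2.imread("pics/s2.png");j=cv2.imread("pics/t2.png")
o=np.zeros((450,670,3),np.uint8);o[:390,:360]=i;o[:,365:665]=j;cv2.imwrite("pics/c2.png",o)
print(ctrl.get_obs()["tcp_pos"])
```

```text
[0.6370911  0.01747563 0.23265164]
```

View pics/c2.png

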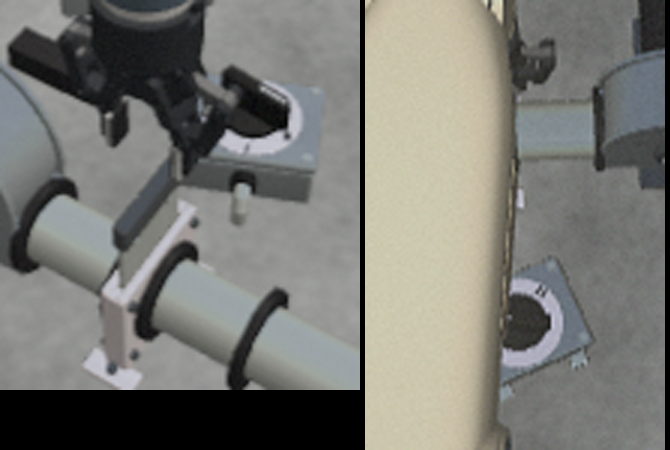

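The scene crop shows the finger tips at (115,130) and (185,160), straddling the bar, whose middle is near (150,195). Next I go down and pinch it.

Request:
drive_tool(
  increments=[
    [0,0,0.025,0,0.05],
    [0,0,0.025,0,0.05],
    [0,0,0.022,0,0.05],
    [0,0,0,0,0.05],
    [0,0,0,0,0.03],
    [0,0,0,0,0.01],
    [0,0,0,0,0.0],
    [0,0,0,0,0.0],
  ],
  squeeze=40,
)

```text
t: 4.03
tcp_pos: [0.6374, 0.0178, 0.1602]
ee_rot: [3.141, 0.002, -3.124]
ft_force: [1.4, 6.0, 3.8]
finger_gap: 0.157
grasp_force: 43.1
```

Request:
drive_tool(
  increments=[
    [0,0,0,0,0.0],
    [0,0,0,0,0.0],
  ],
)

```text
t: 4.28
tcp_pos: [0.6373, 0.0178, 0.1601]
ee_rot: [3.141, 0.002, -3.124]
ft_force: [0.5, 6.0, 4.3]
finger_gap: 0.157
grasp_force: 43.1
```

Request:
drive_tool(
  increments=[
    [0,0.001,0.004,0,0.0],
    [0,0,0.004,0,0.0],
    [0,0,0.004,0,0.0],
    [0,0,0,0,0.0],
  ],
)

```text
t: 4.78
tcp_pos: [0.6373, 0.0178, 0.1467]
ee_rot: [-3.141, 0.001, -3.125]
ft_force: [5.7, -1.0, 0.1]
finger_gap: 0.157
grasp_force: 42.5
```

Request:
drive_tool(
  increments=[
    [0,0,0.002,0,0.0],
    [0,0,0.002,0,0.0],
    [0,0,0,0,0],
  ],
)

```text
t: 5.15
tcp_pos: [0.6373, 0.0178, 0.143]
ee_rot: [-3.141, 0.001, -3.125]
ft_force: [6.3, -1.9, 1.6]
finger_gap: 0.156
grasp_force: 42.9
```

Request:
drive_tool(
  increments=[
    [0,0,0.002,0,0.0],
    [0,0,0.002,0,0.0],
  ],
)

```text
t: 5.4
tcp_pos: [0.6374, 0.0178, 0.1422]
ee_rot: [-3.14, 0.004, -3.125]
ft_force: [-5.4, -1.5, 35.7]
finger_gap: 0.159
grasp_force: 47.8
```

Request:
drive_tool(
  increments=[
    [0,0,0.002,0,0.0],
    [0,0,0.002,0,0.0],
  ],
)

```text
t: 5.65
tcp_pos: [0.6377, 0.0178, 0.1418]
ee_rot: [-3.14, 0.008, -3.125]
ft_force: [-14.0, -0.6, 58.9]
finger_gap: 0.162
grasp_force: 51.4
```

The slide is on its stop: the grip is at z 0.161. I back off the load and release.

Request:
drive_tool(
  increments=[
    [0,0,-0.004,0,0.0],
    [0,0,-0.001,0,0.02],
    [0,0,0,0,0.05],
    [0,0,0,0,0.05],
    [0,0,-0.02,0,0.05],
    [0,0,-0.03,0,0.05],
    [0,0,-0.03,0,0.05],
    [0,0,0,0,0.05],
  ],
)

```text
t: 6.65
tcp_pos: [0.6375, 0.0182, 0.222]
ee_rot: [-3.141, 0.003, -3.125]
ft_force: [-0.1, -0.3, -0.5]
finger_gap: 0.585
grasp_force: 0.0
```

Request:
drive_tool(
  increments=[
    [0.042,-0.0035,0,0,0.05],
    [0.042,-0.0035,0,0,0.05],
    [0.042,-0.0035,0,0,0.05],
    [0.042,-0.0035,0,0,0.05],
    [0.04,-0.0035,0,0,0.05],
    [0,0,0,-10.3,0.05],
    [0,0,0,-10.3,0.05],
    [0,0,0,-10.3,0.05],
  ],
)

```text
t: 7.65
tcp_pos: [0.4284, -0.0027, 0.2192]
ee_rot: [3.14, -0.001, -2.579]
ft_force: [-0.2, -0.4, 0.4]
finger_gap: 0.588
grasp_force: 0.0
```

Request:
drive_tool(
  increments=[
    [0,0,0,-10.3,0.05],
    [0,0,0,-10.3,0.05],
    [0,0,0,-10.3,0.05],
    [0,0,0,-10.3,0.05],
    [0,0,0.03,-10.3,0.05],
    [0,0,0.04,0,0.05],
    [0,0,0,0,0.05],
  ],
)

```text
t: 8.52
tcp_pos: [0.4268, -0.0023, 0.1476]
ee_rot: [3.135, 0.001, -1.687]
ft_force: [0.3, -0.2, 0.4]
finger_gap: 0.588
grasp_force: 0.0
```

Run:
```python
from h import *
a=snap("scene","s3.png",(240,150,360,270),5)
o=ctrl.get_obs();print(o["tcp_pos"],np.degrees(o["ee_rot"]))
print([((np.array(proj(a,p))-(240,150))*5).round() for p in((.43,-.003,.109),o["tcp_pos"])])
```

```text
[ 0.4280747  -0.00256996  0.1494335 ] [ 1.79797591e+02  2.02981434e-02 -9.66441765e+01]
[array([321., 288.]), array([328., 237.])]
```

View pics/s3.png

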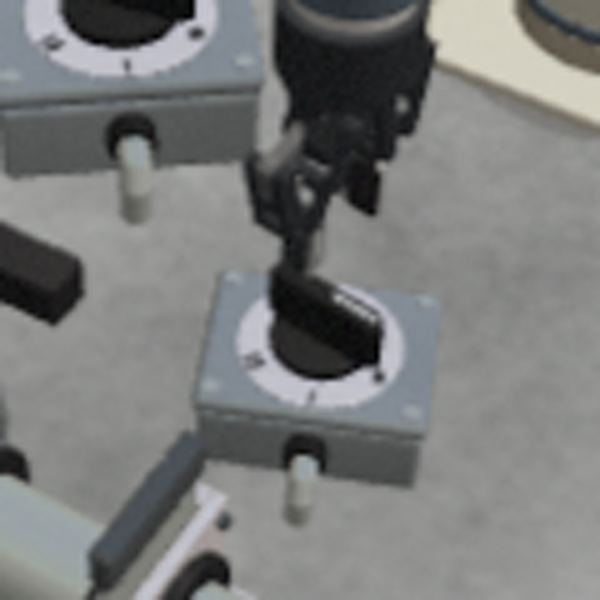

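The crop shows the knob unmoved, with its bar top from (280,270) to (378,330) and the pointer at the dot (378,377). The gripper is above it and roughly aligned. Next I go down and pinch.

Request:
drive_tool(
  increments=[
    [0,-0.0015,0.025,0,0.05],
    [0,0,0.025,0,0.05],
    [0,0,0.018,0,0.05],
    [0,0,0,0,0.05],
    [0,0,0,0,0.03],
    [0,0,0,0,0.01],
    [0,0,0,0,0.0],
    [0,0,0,0,0.0],
  ],
  squeeze=50,
)

```text
t: 9.57
tcp_pos: [0.4294, -0.0029, 0.0834]
ee_rot: [3.14, -0.0, -1.687]
ft_force: [-8.7, 0.5, 13.0]
finger_gap: 0.178
grasp_force: 49.7
```

Request:
drive_tool(
  increments=[
    [0,0,0,0,0.0],
    [0,0,0,0,0.0],
  ],
)

```text
t: 9.82
tcp_pos: [0.4294, -0.0028, 0.0833]
ee_rot: [3.14, -0.0, -1.687]
ft_force: [-9.1, 0.2, 12.7]
finger_gap: 0.183
grasp_force: 49.7
```

Request:
drive_tool(
  increments=[
    [0,0.001,0,7,0.0],
    [0,0,0,7,0.0],
    [0,0,0,7,0.0],
    [0,0,0,7,0.0],
    [0,0,0,7,0.0],
    [0,0,0,7,0.0],
    [0,0,0,7,0.0],
    [0,0,0,7,0.0],
  ],
)

```text
t: 10.82
tcp_pos: [0.4289, -0.0027, 0.0834]
ee_rot: [3.141, -0.0, -2.668]
ft_force: [-7.0, 1.4, 10.7]
finger_gap: 0.176
grasp_force: 49.4
```

Request:
drive_tool(
  increments=[
    [0,0,0,2,0.0],
    [0,0,0,0,0.0],
  ],
)

```text
t: 11.08
tcp_pos: [0.4289, -0.0027, 0.0834]
ee_rot: [3.141, -0.0, -2.699]
ft_force: [-7.0, 1.1, 9.1]
finger_gap: 0.179
grasp_force: 49.5
```

Turned 58° with the grip held. I release, go up, and look.

Request:
drive_tool(
  increments=[
    [0,0,0,0,0.02],
    [0,0,0,0,0.05],
    [0,0,0,0,0.05],
    [0,0,-0.03,0,0.05],
    [0,0,-0.05,0,0.05],
    [0,0,-0.05,0,0.05],
    [0,0,-0.03,0,0.05],
    [0,0,0,0,0.05],
  ],
)

```text
t: 12.08
tcp_pos: [0.4306, -0.0031, 0.2443]
ee_rot: [-3.139, 0.003, -2.699]
ft_force: [-1.1, -0.3, -1.4]
finger_gap: 0.587
grasp_force: 0.0
```

Run:
```python
from h import *
snap("scene","s4.png",(240,170,360,290),4)
```

```text
(no output)
```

View pics/s4.png

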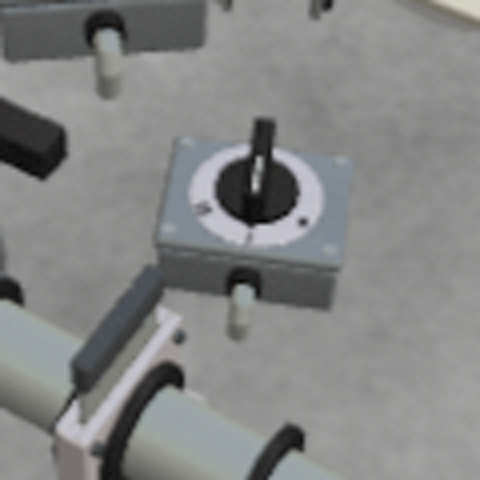

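The knob points at I (250,238), so it is in low. The gate bar is seated low at (115,330). Back to the gate.

Request:
drive_tool(
  increments=[
    [0,0,0,8.2,0.05],
    [0,0,0,8.1,0.05],
    [0,0,0,8.1,0.05],
    [-0.042,0.0035,0,0,0.05],
    [-0.042,0.0035,0,0,0.05],
    [-0.042,0.0035,0,0,0.05],
    [-0.042,0.0035,0,0,0.05],
    [-0.039,0.0037,0,0,0.05],
  ],
)

```text
t: 13.12
tcp_pos: [0.6373, 0.0186, 0.2402]
ee_rot: [3.141, -0.003, -3.125]
ft_force: [0.4, -0.6, -0.1]
finger_gap: 0.587
grasp_force: 0.0
```

Request:
drive_tool(
  increments=[
    [0,0,0,0,0.05],
    [0,0,0.02,0,0.05],
    [0,0,0,0,0.05],
  ],
)

```text
t: 13.5
tcp_pos: [0.6347, 0.0184, 0.2202]
ee_rot: [3.141, -0.004, -3.125]
ft_force: [0.5, -0.2, 0.5]
finger_gap: 0.587
grasp_force: 0.0
```

Request:
drive_tool(
  increments=[
    [-0.002,0,0.025,0,0.05],
    [0,0,0.025,0,0.05],
    [0,0,0.025,0,0.05],
    [0,0,0,0,0.05],
    [0,0,0,0,0.03],
    [0,0,0,0,0.01],
    [0,0,0,0,0.0],
    [0,0,0,0,0.0],
  ],
  squeeze=60,
)

```text
t: 14.5
tcp_pos: [0.6388, 0.0179, 0.1489]
ee_rot: [-3.141, 0.002, -3.125]
ft_force: [-1.4, -2.1, 6.0]
finger_gap: 0.157
grasp_force: 59.8
```

Request:
drive_tool(
  increments=[
    [0,0,0,0,0.0],
    [0,0,-0.008,0,0.0],
    [0,0,-0.01,0,0.0],
    [0,0,-0.01,0,0.0],
    [0,0,-0.01,0,0.0],
    [0,0,-0.01,0,0.0],
    [0,0,-0.008,0,0.0],
    [0,0,0,0,0.0],
  ],
)

```text
t: 15.5
tcp_pos: [0.6387, 0.0179, 0.2041]
ee_rot: [-3.141, 0.001, -3.125]
ft_force: [0.8, -3.6, 1.5]
finger_gap: 0.153
grasp_force: 60.0
```

Request:
drive_tool(
  increments=[
    [0,0,-0.004,0,0.0],
    [0,0,-0.003,0,0.0],
    [0,0,0,0,0.0],
  ],
)

```text
t: 15.88
tcp_pos: [0.6387, 0.0179, 0.2101]
ee_rot: [-3.141, 0.0, -3.125]
ft_force: [4.5, -5.9, -4.1]
finger_gap: 0.15
grasp_force: 59.0
```

Request:
drive_tool(
  increments=[
    [0,0,-0.003,0,0.0],
    [0,0,-0.002,0,0.0],
  ],
)

```text
t: 16.12
tcp_pos: [0.6386, 0.0179, 0.2131]
ee_rot: [-3.141, -0.002, -3.125]
ft_force: [10.7, -5.0, -27.7]
finger_gap: 0.151
grasp_force: 59.2
```

Request:
drive_tool(
  increments=[
    [0,0,-0.002,0,0.0],
    [0,0,0,0,0.0],
  ],
)

```text
t: 16.38
tcp_pos: [0.6386, 0.0179, 0.2131]
ee_rot: [-3.142, -0.004, -3.125]
ft_force: [11.8, -5.2, -29.9]
finger_gap: 0.154
grasp_force: 59.9
```

The slide is on its upper stop after 64 mm of travel. I release with a slight upward load left on it.

Request:
drive_tool(
  increments=[
    [0,0,0.001,0,0.0],
    [0,0,0,0,0.02],
    [0,0,0,0,0.05],
    [0,0,0,0,0.05],
    [0,0,-0.02,0,0.05],
    [0,0,-0.04,0,0.05],
    [0,0,-0.04,0,0.05],
    [0,0,0,0,0.05],
  ],
)

```text
t: 17.38
tcp_pos: [0.6389, 0.0185, 0.3201]
ee_rot: [-3.141, 0.006, -3.124]
ft_force: [0.7, 0.3, -0.8]
finger_gap: 0.589
grasp_force: 0.0
```

Run:
```python
from h import *
a=snap("scene","s5.png",s=1.4)
for x in(-.044,.044): print(np.array(proj(a,(.637+x,.018,.239)))*1.4)
print(ctrl.get_obs()["ft_force"])
```

```text
[392.01841382 304.73074652]
[361.59977843 341.02584265]
[ 0.2902965   0.01894734 -0.59620965]
```

View pics/s5.png

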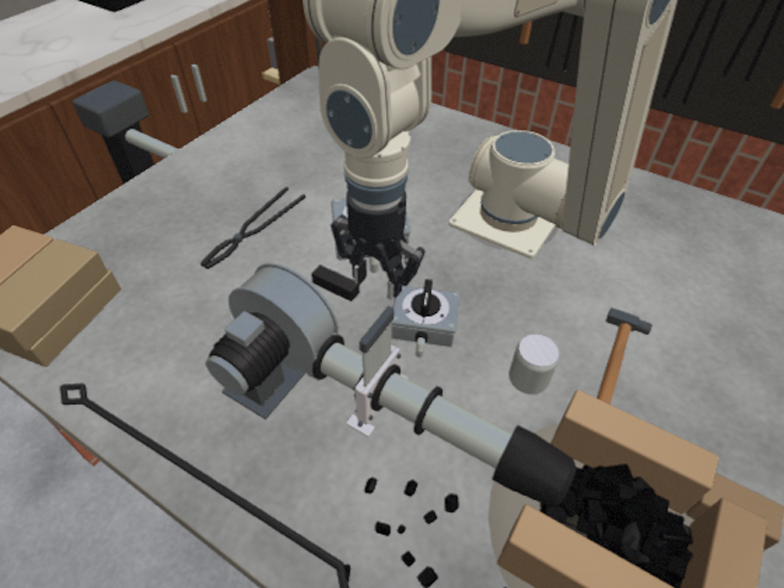

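The bar top appears at about (391,312) to (362,345), a few pixels below the prediction. I'll check it enlarged.

Run:
```python
from h import *
a=snap("scene","s6.png",(240,205,320,285),7)
im=cv2.imread("pics/s6.png")
f=lambda p:tuple(((np.array(proj(a,p))-(240,205)+.5)*7).astype(int).tolist())
for z,c in((.239,(0,0,255)),(.229,(0,255,0))):
  P=[f((.637+x,.018+y,z)) for x,y in((-.044,-.007),(-.044,.007),(.044,.007),(.044,-.007))]
  cv2.polylines(im,[np.array(P)],True,c,1)
cv2.imwrite("pics/s6.png",im)
```

```text
(no output)
```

View pics/s6.png

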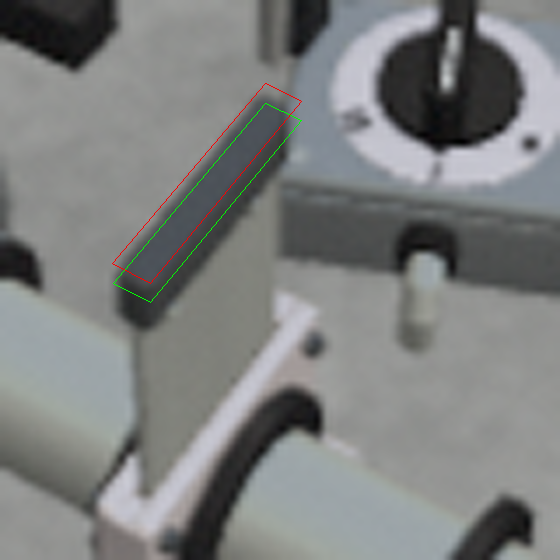

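The bar lies between the 0.229 and 0.239 outlines, so the view is ambiguous. I'll regrip harder and pull again to make sure it is on its stop.

Request:
drive_tool(
  increments=[
    [0,0,0.04,0,0.05],
    [0,0,0.04,0,0.05],
    [0,0,0.032,0,0.05],
    [0,0,0,0,0.05],
    [0,0,0,0,0.02],
    [0,0,0,0,0.0],
    [0,0,0,0,0.0],
    [0,0,0,0,0.0],
  ],
  squeeze=100,
)

```text
t: 18.48
tcp_pos: [0.6388, 0.0179, 0.2054]
ee_rot: [-3.141, 0.002, -3.125]
ft_force: [2.0, -4.8, 4.2]
finger_gap: 0.147
grasp_force: 97.5
```

Request:
drive_tool(
  increments=[
    [0,0,-0.002,0,0.0],
    [0,0,0,0,0.0],
  ],
)

```text
t: 18.73
tcp_pos: [0.6388, 0.0179, 0.2058]
ee_rot: [-3.141, 0.0, -3.125]
ft_force: [4.1, -5.3, -4.0]
finger_gap: 0.146
grasp_force: 97.9
```

Request:
drive_tool(
  increments=[
    [0,0,-0.002,0,0.0],
    [0,0,0,0,0.0],
  ],
)

```text
t: 18.98
tcp_pos: [0.6387, 0.0179, 0.2061]
ee_rot: [-3.141, -0.002, -3.125]
ft_force: [7.2, -5.3, -12.8]
finger_gap: 0.146
grasp_force: 98.8
```

Request:
drive_tool(
  increments=[
    [0,0,-0.002,0,0.0],
    [0,0,0,0,0.0],
  ],
)

```text
t: 19.23
tcp_pos: [0.6386, 0.0179, 0.2062]
ee_rot: [3.141, -0.004, -3.125]
ft_force: [10.3, -5.0, -26.2]
finger_gap: 0.149
grasp_force: 98.5
```

It only rises 0.8 mm as the force climbs to 26 N, so it is on the stop. I release and retreat.

Request:
drive_tool(
  increments=[
    [0,0,0.002,0,0.0],
    [0,0,0,0,0.02],
    [0,0,0,0,0.05],
    [0,0,0,0,0.05],
    [0,0,-0.02,0,0.05],
    [0,0,-0.04,0,0.05],
    [0,0,-0.04,0,0.05],
    [0,0,0,0,0.05],
  ],
)

```text
t: 20.23
tcp_pos: [0.639, 0.0185, 0.3119]
ee_rot: [-3.141, 0.006, -3.124]
ft_force: [0.9, 0.4, -0.7]
finger_gap: 0.584
grasp_force: 0.0
```

Run:
```python
from h import *
a=snap("scene","s7.png",(240,185,320,265),7)
im=cv2.imread("pics/s7.png")
cv2.imwrite("pics/s7.png",im);b=cv2.imread("pics/s6.png")
print(np.abs(im[140:,:].astype(int)-b[:420]).mean(), ctrl.get_obs()["tcp_pos"])
```

```text
1.94062358276644 [0.63861863 0.01850429 0.30975193]
```

View pics/s7.png

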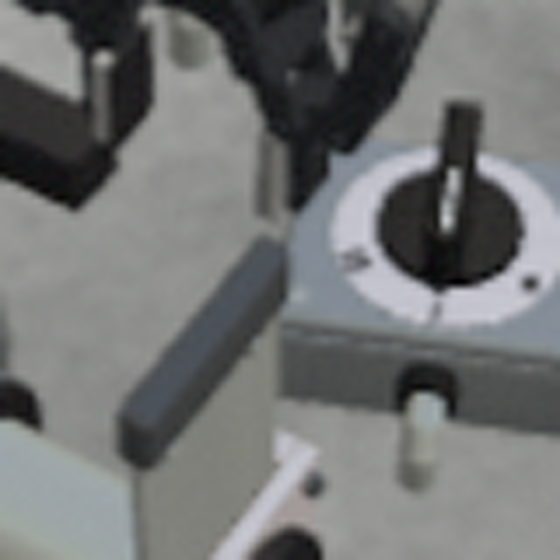

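The slide is up, with the bar from (265,250) to (140,430). The knob points at I (435,305), and the gripper is clear.

```bash
python3 -c "
from bench import order; print(order.close_job())"
```

```text
the job is handed in; nothing more can be done
None
```

The job is handed in at about 20 s: I pushed the gate fully shut, turned the blower switch one click to low, then drew the gate fully up to its stop and let go; I never moved the arm near the tin, billet, hammer or tongs.

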